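Thread spacers onto an arbor, thick to thin

TASK

Finish loading the arbor: the thickest spacer is already on it, so thread the middle one (18 mm thick) next and the thin one (12 mm) last, each pressed down past the sprung pads until it sits fully home and flat on the spacer below. The arbor stands a little off the centre of its base plate, so feel for it and never lean hard on it, and leave the caliper and the round tin where they are.

Things in the scene. Friction and masses are not known exactly. Their poses are not given: they have to be found in the camera images.
- stand: Square grey base plate fixed to the worktop, 120 x 120 x 15 mm, a 5 mm high screw head in each corner; origin at the centre of its underside, z up. It carries the vertical steel arbor. The stand, with its arbor and spacers, must never be loaded with more than 50 N in all (the pads squeezing the spacers count for up to 20 N of it).
- plate_mid (a point): Point 93 mm above the plate's centre, at the height of the arbor's tip. The arbor itself is clamped up to 8 mm off this centre line in plate x and also up to 8 mm in plate y; the offset differs each time and is not measured. It does not give way. Its shank is 20 mm in diameter up to 90 mm above the stand's origin; then a nose tapers to 16 mm across at 93 mm.
- plate_seat (a point): Point on the plate's centre line, 47 mm above the stand's origin: the height of the top of the thick spacer (24 mm thick, outside 50, bore 23 mm) already locked on the arbor. Two pairs of brass sprung pads stand out 2.5 mm from the shank towards plate +x and -x, centred 9 and 24 mm above this point. They hold a spacer up until pushed down past them with some 3 to 10 N.
- spacer_18: Middle spacer: plain aluminium ring lying flat, outside diameter 50 mm, bore 23 mm, 18 mm thick, about 80 g; origin at the centre of its underside, z along its axis (up). Home: underside 47 mm above the stand's origin.
- spacer_12: Thin spacer: plain aluminium ring lying flat, outside diameter 50 mm, bore 23 mm, 12 mm thick, about 60 g; origin at the centre of its underside, z along its axis (up). Home, on the middle spacer: underside 65 mm above the stand's origin.
- caliper: Bystander: sliding caliper lying flat, 183 x 72 x 18 mm; origin at the centre of its underside. Leave it alone.
- washer_tin: Bystander: round white tin, diameter 70 mm, 23 mm high; origin at the centre of its underside. Leave it alone.
Not all that is in view belongs to the job. What is shaped like the spacer_12 but purple is not meant. Leave any blue look-alike of the spacer_18 alone.

How it is judged (in metres and radians):
On the way:
1. the middle spacer is home on the thick one, before the thin one (z of spacer_18 in the frame of stand between 0.045 and 0.049 m and horizontal distance between spacer_18 and stand below 0.0145 m and angle between spacer_18's own z axis and vertical below 0.08 rad and linear speed of spacer_18 below 0.02 m/s), for 0.2 s.
At the end, for the whole second after the job is handed in: Both spacers are threaded on the arbor, released and at rest: the middle one's underside 47 mm and the thin one's 65 mm above the stand's origin (each within 2 mm), flat within 0.08 rad, their axes within 14.5 mm of the plate's centre (all of step 1 and z of spacer_12 in the frame of stand between 0.063 and 0.067 m and horizontal distance between spacer_12 and stand below 0.0145 m and angle between spacer_12's own z axis and vertical below 0.08 rad and linear speed of spacer_12 below 0.02 m/s); the robot touches nothing.
It fails at once if the stand with its arbor is loaded with more than 50 N (contact force between stand and anything else above 50 N).
It fails at once if the caliper is moved more than 20 mm (distance of caliper from where it was at the start of the episode above 0.02 m).
It fails at once if the tin is moved more than 20 mm (distance of washer_tin from where it was at the start of the episode above 0.02 m).
It also fails if it takes over 72 s, if anything falls off the work surface, if the arm or the gripper's body presses on something with over 40 N, if the wrist force passes 120 N, or if a joint passes its speed limit or range.

ROBOT

A 6-joint arm with a two-finger parallel gripper is mounted at the origin on a cart in front of the work surface, level with it; the furniture and walls round the work are solid. World frame = base frame: x ahead of the robot, y to its left, z up, the work surface at z = 0. Lengths are in mm, angles in rad, forces in N, time in s.
With the tool pointing down it reaches from about 375 to 925 mm from the base axis. Payload 5.7 kg.
Tool frame: the origin (TCP) lies between the finger pads; the fingertips stand 14 mm ahead of it and the grasp point (between the pads) lies 5 mm behind it; z points along the fingers, y is the line along which they close (so a half turn about z gives the same grasp; the last joint's range is limited). The gripper opens to 88 mm and grips with 3 to 60 N. Pads are 20 mm wide; open, the fingers measure 115 mm over their backs; the gripper's body (75 mm by 178 mm) begins 61 mm behind the grasp point.
Start: joints at [0.989, 0.359, 1.51, -0, 1.272, -0.115], TCP at [270.007, 535.78, 236.623] pointing down, gripper open.
Joint ranges: [-2.97, 2.97], [-1.01, 2.36], [0.21, 2.38], [-0.96, 4.11], [0.2, 2.71], [-2.98, 2.98]. Speed limits (rad/s): [2.39, 2.39, 3.14, 3.14, 3.14, 3.14].

INTERFACE

Orientations are given as a unit quaternion [x, y, z, w].
In Python, from rig import env gives the robot as it stands.
- The arm moves only by the shell command python3 -m inch 'ROWS' [OPENING] [FORCE]. ROWS is text: rows parted by semicolons, each of 6 numbers parted by spaces: the shift along the tool's x, y, z in mm, then the turn, a rotation vector about the tool's x, y, z in rad. In form: tx ty tz wx wy wz; .... A call has 1 to 12 rows; each row shifts and turns the commanded pose from where the row before left it, along the tool's axes as they then stand; what a row does not reach is not made up. A row lasts 1/8 s, in which the tool goes at most 62.5 mm and 10.7 degrees, less where a joint would pass 70% of its speed; a pose out of reach is approached as far as the arm can. A call with a gripper value outside its range is refused whole. OPENING is the finger opening in mm, from 0 to 87.8, set as the call begins (- or left out, the last holds). The fingers move at their own pace and stop on an object; FORCE is the grip in N (left out, the last holds). Time passes only in rows, so rows that do not move let the fingers close. It gives the time, the measured TCP pose, the force, the opening and the grip force at its end, in the units of the state.
- env.state(): the state, without advancing time (a new reading comes with each control period).
- env.get_image(name): name is "scene" or "top" or "wrist"; returns a dict with "color" (480x640x3 uint8, red, green, blue), "range_z" (480x640 float32, mm along the optical axis (not along the pixel's ray), 0 where there is no reading), "fx", "fy", "cx", "cy" (pixels), "R" (3x3) and "t" (3): a world point X has camera coordinates R X + t; the wrist camera has in their place "T_tool_cam" (4x4, takes a point from camera to tool coordinates, whose origin is the TCP and whose axes are the flange's). Camera axes: x right, y down, z forward; pixel columns grow to the right and rows downward; lengths in mm; the calibration is good to about 2 mm. A picture is of the moment at which its call begins: read the wrist's pose just before it.
- env.close_job(): hands the job in; it is judged then, once.
The state is a dict: "time_s": time; "qpos": joint angles; "dq": joint speeds; "joint_torque": joint torques, N m; "tool_pos": TCP position; "tool_rot": TCP orientation; "wrist_force": force on the tool from outside, world axes, zero at the start; "ft_torque": the same for the moment, N m; "gripper_width": opening from 0.0 (shut) to 1.0 (fully open); "grip_force": force on a finger pad.
Only numpy, scipy, OpenCV 4.12 (cv2) and the standard library are available. Lean on these libraries where they do the work, as an engineer would, in place of code of your own. Each camera call takes 0.05 s, during which the arm holds its last target. There are 200 camera calls.

## Working session

There is one attempt and no reset: what is moved stays moved. The work goes in short steps, Python scripts to look and compute and a shell command to move; the robot and the scene stay as the last step left them, time stands still between calls to the robot, and variables do not carry over. Pictures are saved under pics/ and viewed, at most 10 in all, crops included, and the job is handed in when it is done.

```bash
ls; mkdir -p pics
python3 - <<'E'
from rig import env
import cv2,numpy as np,pickle
print(env.state())
ims=[]
for n in ("scene","top"):
    im=env.get_image(n); pickle.dump(im,open(f"pics/{n}0.pkl","wb"))
    cv2.imwrite(f"pics/{n}0.png",im["color"][:,:,::-1]); print(n,im["fx"],im["cx"],im["cy"],im["R"],im["t"])
E
```

```text
pics
{'time_s': 0.0, 'qpos': array([ 9.88911987e-01,  3.59513380e-01,  1.51142282e+00, -2.21240154e-05,
        1.27249911e+00, -1.15109792e-01]), 'dq': array([ 7.49405224e-04, -5.41707483e-04,  4.62513203e-04,  6.31803715e-05,
       -4.23858872e-04, -4.69625453e-04]), 'joint_torque': array([ 1.04781222e-03, -5.15352595e+01, -2.70721096e+01,  6.77912054e-02,
        3.50267300e-02, -1.58367943e-04]), 'tool_pos': array([269.65655489, 535.24647499, 235.80824506]), 'tool_rot': array([ 2.31271013e-01,  9.72888930e-01, -8.69555473e-04, -3.04685760e-04]), 'wrist_force': array([-0.52235819,  0.13655686, -0.6580103 ]), 'ft_torque': array([-0.046619  ,  0.01590849,  0.04431489]), 'grip_force': 0.0, 'gripper_width': 0.997573353200961}
scene 470.05159017434147 320.1840523727 243.16582762714648 [[-8.85440259e-01 -4.64753180e-01  1.70871027e-04]
 [-2.01922338e-01  3.84367982e-01 -9.00826634e-01]
 [ 4.18596365e-01 -7.97662671e-01 -4.34178934e-01]] [296.05921415 267.59308768 626.14415868]
top 510.7990892368401 324.66607031965214 234.3932439670745 [[ 0.02922845 -0.9992418   0.02572022]
 [-0.99679225 -0.0310554  -0.07376165]
 [ 0.07450448 -0.02348178 -0.99694418]] [-269.48467238  474.87323068 1320.65769298]
```

View pics/top0.png

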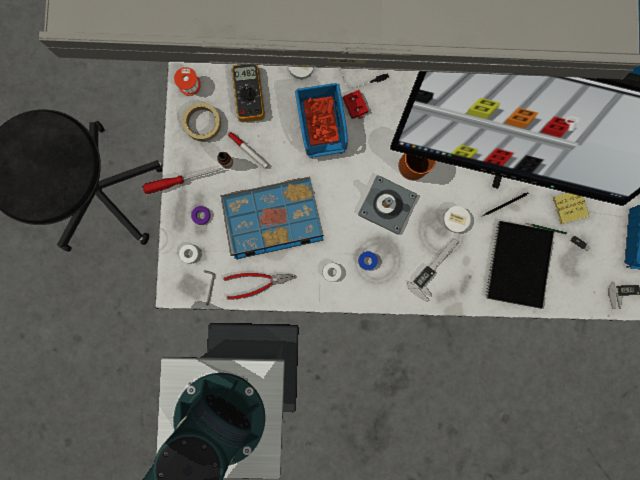

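View pics/scene0.png

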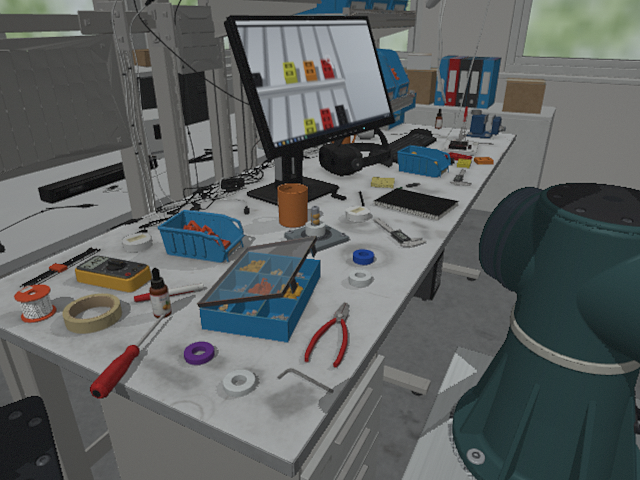

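The top view shows the stand at about (388,205) and two grey rings at (189,253) and (332,271). The blue look-alike is at (369,261), the purple one at (201,215), the tin at (458,218) and the caliper at (435,270). Next I'll measure positions and heights to tell the two grey rings apart.

```bash
cat > h.py <<'E'
import numpy as np,cv2,pickle
def ray(im,u,v,z):
    d=np.array([(u-im["cx"])/im["fx"],(v-im["cy"])/im["fy"],1.]);R=im["R"];C=-R.T@im["t"];w=R.T@d
    return C+w*(z-C[2])/w[2]
def cloud(im):
    v,u=np.mgrid[:480,:640];Z=im["range_z"].astype(float)
    P=np.stack([(u-im["cx"])/im["fx"]*Z,(v-im["cy"])/im["fy"]*Z,Z],-1)
    return (P-im["t"])@im["R"]
def proj(im,X):
    c=im["R"]@np.asarray(X,float)+im["t"];return c[0]/c[2]*im["fx"]+im["cx"],c[1]/c[2]*im["fy"]+im["cy"]
E
python3 - <<'E'
from h import *
im=pickle.load(open("pics/top0.pkl","rb"));P=cloud(im)
sc=pickle.load(open("pics/scene0.pkl","rb"));Q=cloud(sc)
for n,(u,v) in dict(A=(189,253),B=(332,271),blue=(369,261),purple=(201,215),tin=(458,218),stand=(388,205)).items():
    p=P[v-20:v+21,u-20:u+21].reshape(-1,3)
    ok=im["range_z"][v-20:v+21,u-20:u+21].ravel()>0
    p=p[ok]
    g=p[:,2]; table=np.median(g[g<np.percentile(g,40)])
    top=p[g>table+6]; 
    print(n,"table",table.round(1),"n",len(top),"hmed",np.median(top[:,2]).round(1),"p90",np.percentile(top[:,2],90).round(1),"mid",((top.min(0)+top.max(0))/2).round(1),"ext",(np.ptp(top,0)).round(0), "ray",ray(im,u,v,15).round(0))
for n,(u,v) in dict(A=(239,381),B=(360,279),blue=(363,257),purple=(199,352)).items():
    p=Q[v-16:v+17,u-22:u+23].reshape(-1,3); p=p[sc["range_z"][v-16:v+17,u-22:u+23].ravel()>0]
    g=p[:,2];table=np.median(g[g<np.percentile(g,40)]);top=p[(g>table+6)]
    print("scene",n,table.round(1),len(top),np.percentile(g,[90,95,99]).round(1),((top.min(0)+top.max(0))/2).round(1),np.ptp(top,0).round(0))
c=im["color"][150:300,150:480][:,:,::-1];cv2.imwrite("pics/c1.png",cv2.resize(c,None,fx=2.4,fy=2.4,interpolation=3))
c=sc["color"][190:400,170:470][:,:,::-1];cv2.imwrite("pics/c2.png",cv2.resize(c,None,fx=2.5,fy=2.5,interpolation=3))
E
```

```text
A table -1.2 n 348 hmed 10.4 p90 15.3 mid [424.6  97.7  12.2] ext [106. 107.  15.] ray [423.  98.  15.]
B table -1.7 n 338 hmed 16.2 p90 20.8 mid [ 387.2 -277.    14. ] ext [106. 107.  19.] ray [ 388. -277.   15.]
blue table -2.0 n 359 hmed 15.5 p90 20.7 mid [ 416.9 -375.    14.2] ext [108. 109.  20.] ray [ 417. -374.   15.]
purple table -1.5 n 356 hmed 11.0 p90 15.3 mid [524.4  70.2  33.8] ext [106. 116.  58.] ray [524.  71.  15.]
tin table -1.6 n 638 hmed 22.0 p90 25.8 mid [ 538.7 -611.4   17.4] ext [109. 109.  26.] ray [ 538. -609.   15.]
stand table 12.5 n 465 hmed 45.1 p90 88.7 mid [ 567.8 -420.4   59. ] ext [105. 107.  81.] ray [ 567. -421.   15.]
scene A -0.2 573 [12.5 12.9 13.7] [422.7  99.1  10.1] [51. 50.  8.]
scene B -0.9 324 [16.3 17.7 18.8] [ 384.7 -304.5   12.4] [ 50. 104.  14.]
scene blue -1.1 331 [16.7 17.6 18.7] [ 434.8 -353.3   12.4] [132. 160.  15.]
scene purple -0.2 466 [12.3 12.7 13.5] [525.   73.   10.4] [50. 49.  9.]
```

View pics/c2.png

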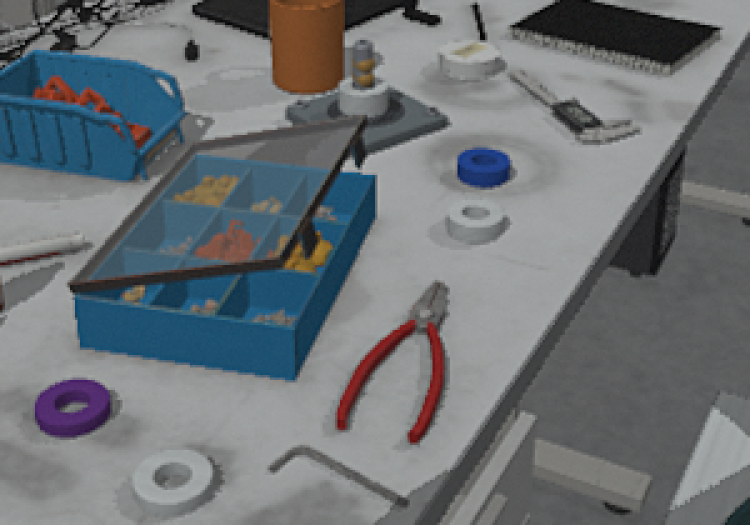

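Heights give A = spacer_12 at about (424,98) and B = spacer_18 at about (387,-277). The stand is at about (567,-421). Next I'll refine these points and check for obstacles near the stand.

Run:
```python
from h import *
im=pickle.load(open("pics/top0.pkl","rb"));P=cloud(im)
sc=pickle.load(open("pics/scene0.pkl","rb"));Q=cloud(sc)
allp=np.concatenate([P[im["range_z"]>0],Q[sc["range_z"]>0]])
# obstacles around stand
d=np.hypot(allp[:,0]-567,allp[:,1]+421)
for lo,hi in((60,90),(90,120),(120,150),(150,180),(180,220)):
  for a in range(0,360,45):
    ang=np.degrees(np.arctan2(allp[:,1]+421,allp[:,0]-567))%360
    s=allp[(d>lo)&(d<hi)&(ang>=a)&(ang<a+45)]
    if len(s) and np.percentile(s[:,2],99)>60: print(lo,hi,a,np.percentile(s[:,2],99).round(),end=' | ')
print()
# box height, path
b=allp[(allp[:,0]>420)&(allp[:,0]<620)&(abs(allp[:,1]+150)<170)];print("box zmax",np.percentile(b[:,2],99.5))
b=allp[(allp[:,0]>300)&(allp[:,0]<700)&(allp[:,1]<420)&(allp[:,1]>-520)];print("work zmax",b[:,2].max(), b[b[:,2].argmax()])
# ring fits (depth blobs) both views
for nm,(x,y),t in(("A",(424,98),12),("B",(387,-277),18)):
  for I,C in((im,P),(sc,Q)):
    m=(np.hypot(C[...,0]-x,C[...,1]-y)<38)&(abs(C[...,2]-t)<3.5)&(I["range_z"]>0)
    m=m.astype(np.uint8); pts=cv2.findNonZero(cv2.morphologyEx(m,cv2.MORPH_OPEN,np.ones((2,2))))
    (u,v),ax,_=cv2.fitEllipse(cv2.convexHull(pts)); print(nm,ray(I,u,v,t).round(1),np.round(ax,1))
# stand: plate top z=15
for I,C in((im,P),(sc,Q)):
    m=(np.hypot(C[...,0]-567,C[...,1]+421)<95)&(abs(C[...,2]-14)<4.)&(I["range_z"]>0)
    pts=cv2.findNonZero(cv2.morphologyEx(m.astype(np.uint8),cv2.MORPH_OPEN,np.ones((2,2))))
    h=cv2.convexHull(pts).reshape(-1,2).astype(float)
    w=np.array([ray(I,u,v,15)[:2] for u,v in h],np.float32);r=cv2.minAreaRect(w);print("plate",r)
    m=(np.hypot(C[...,0]-567,C[...,1]+421)<40)&(C[...,2]>80)&(I["range_z"]>0);t=C[m];print("tip",len(t),t.mean(0).round(1),t[:,2].max().round(1))
    # image-based bright tip
    u,v=proj(I,(567,-421,93));print("tip px pred",u,v)
c=im["color"][160:250,330:450][:,:,::-1];cv2.imwrite("pics/c3.png",cv2.resize(c,None,fx=6,fy=6,interpolation=0))
```

```text
60 90 315 100.0 | 90 120 0 254.0 | 90 120 270 216.0 | 90 120 315 260.0 | 120 150 0 553.0 | 120 150 270 265.0 | 120 150 315 342.0 | 150 180 0 611.0 | 150 180 270 327.0 | 150 180 315 608.0 | 180 220 0 611.0 | 180 220 45 607.0 | 180 220 90 102.0 | 180 220 270 580.0 | 180 220 315 607.0 | 
box zmax 102.9606617396191
work zmax 337.05894491139117 [ 699.15501751 -518.67439415  337.05894491]
A [420.5  98.3  12. ] [18.2 18.7]
A [418.9 102.   12. ] [23.6 33.1]
B [ 382.8 -278.4   18. ] [17.9 18.6]
B [ 379.7 -271.9   18. ] [12.  23.2]
plate ((566.1075439453125, -422.02423095703125), (119.82472229003906, 120.11465454101562), 65.72393798828125)
tip 57 [ 566.6 -409.9   91.2] 99.5
tip px pred 392.5668715261581 200.83663003269783
plate ((571.08154296875, -420.1470031738281), (117.83121490478516, 166.76763916015625), 76.44194030761719)
tip 56 [ 563.6 -409.3   88.2] 94.2
tip px pred 316.0030289008704 205.65148899888197
```

View pics/c3.png

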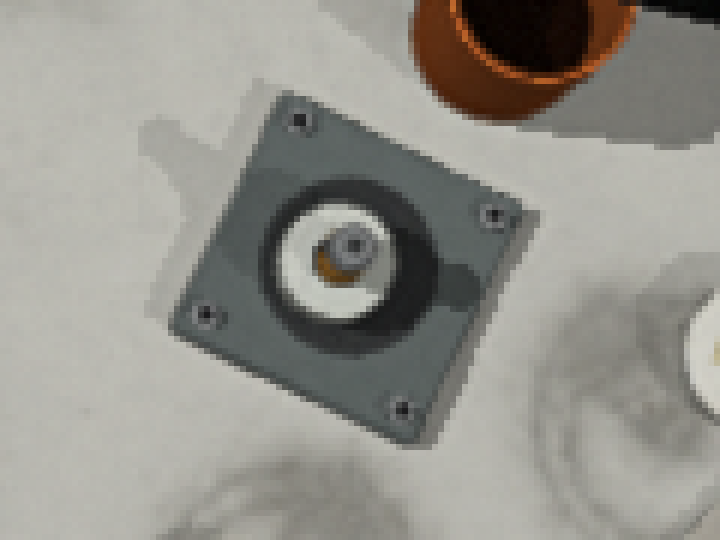

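The crop shows the arbor nose at about (354,246), which is top-image pixel (389,201). It sits on the +y side of the plate centre. The monitor and pot occupy the side with bearings 270° to 45°, so the current tool yaw (63°) suits the stand. At B I'll turn to 90° to stay clear of the box.

```bash
cat > w.py <<'E'
import sys,pickle,cv2
from rig import env
from h import *
from scipy.spatial.transform import Rotation as Ro
def wrist():
    s=env.state();im=env.get_image("wrist");T=im["T_tool_cam"]
    Rt=Ro.from_quat(s["tool_rot"]).as_matrix();Rc=Rt@T[:3,:3];C=Rt@T[:3,3]+s["tool_pos"]
    im["R"]=Rc.T;im["t"]=-Rc.T@C;return s,im
def blob(im,x,y,zlo,zhi,rad,zp,hull=True):
    C=cloud(im);m=(np.hypot(C[...,0]-x,C[...,1]-y)<rad)&(C[...,2]>zlo)&(C[...,2]<zhi)&(im["range_z"]>0)
    m=cv2.morphologyEx(m.astype(np.uint8),cv2.MORPH_OPEN,np.ones((3,3)))
    h=cv2.convexHull(cv2.findNonZero(m)).reshape(-1,2)
    w=np.array([ray(im,u,v,zp)[:2] for u,v in h],np.float32);(u,v),ax,_=cv2.fitEllipse(w.reshape(-1,1,2))
    return np.array([u,v]).round(1),np.round(ax,1),np.median(C[...,2][m>0]).round(1),int(m.sum())
E
python3 -m inch '-41.2 -37.3 0 0 0 0;-41.2 -37.3 0 0 0 0;-41.2 -37.3 0 0 0 0;-41.2 -37.3 0 0 0 0;-41.2 -37.3 0 0 0 0;-41.2 -37.3 0 0 0 0;-41.2 -37.3 0 0 0 0;-41.2 -37.3 0 0 0 0;0 0 0 0 0 0;0 0 0 0 0 0' 70 30
python3 - <<'E'
from w import *
s,im=wrist();print(im["T_tool_cam"].round(2),im["fx"],s["tool_pos"])
pickle.dump(im,open("pics/wA.pkl","wb"));cv2.imwrite("pics/wA.png",im["color"][:,:,::-1])
for r in(35,45): print(blob(im,422,99,9,15,r,12))
E
python3 -m inch '-17.5 -46.7 0 0 0 0;-17.5 -46.7 0 0 0 0;-17.5 -46.7 0 0 0 0;-17.5 -46.7 0 0 0 0;-17.5 -46.7 0 0 0 0;-17.5 -46.7 0 0 0 0;-17.5 -46.7 0 0 0 -0.157;-17.5 -46.7 0 0 0 -0.157;0 0 0 0 0 -0.157;0 0 0 0 0 0;0 0 0 0 0 0'
python3 - <<'E'
from w import *
s,im=wrist();print(s["tool_pos"],s["tool_rot"])
pickle.dump(im,open("pics/wB.pkl","wb"));cv2.imwrite("pics/wB.png",im["color"][:,:,::-1])
for r in(35,45): print(blob(im,384,-278,14.5,22,r,18))
E
```

```text
time_s: 1.35
tool_pos: [429.6, 121.2, 236.4]
tool_rot: [0.232, 0.973, 0.0, -0.001]
wrist_force: [0.1, 0.1, -1.1]
gripper_width: 0.795
grip_force: 0.0
[[  -0.     -0.97   -0.24   65.87]
 [   1.     -0.      0.     -0.86]
 [  -0.     -0.24    0.97 -148.02]
 [   0.      0.      0.      1.  ]] 364.0930976731492 [429.55154477 121.20889562 236.38751152]
(array([423. ,  98.8]), array([49. , 49.4]), np.float64(11.8), 1370)
(array([423. ,  98.8]), array([49. , 49.4]), np.float64(11.8), 1370)
time_s: 2.78
tool_pos: [395.1, -274.3, 236.5]
tool_rot: [-0.002, 1.0, 0.0, -0.0]
wrist_force: [-0.5, 0.8, 0.2]
gripper_width: 0.796
grip_force: 0.0
[ 395.09823048 -274.32901938  236.52779316] [-1.71990803e-03  9.99998457e-01  2.92065849e-04 -2.05282522e-04]
(array([ 385.1, -279. ]), array([49. , 49.3]), np.float64(17.9), 1442)
(array([ 385.1, -279. ]), array([49. , 49.3]), np.float64(17.9), 1442)
```

View pics/wB.png

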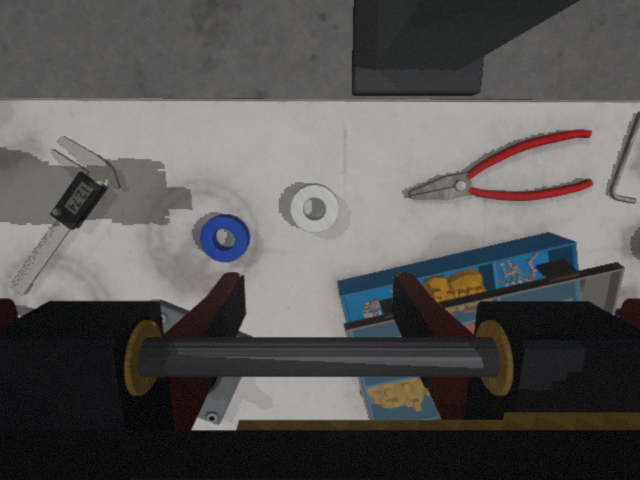

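The wrist view shows spacer_18 at (316,208) with clear space on both finger sides. The blue look-alike is at (225,238) and the box edge is farther away. The fit gives (385.1,-279.0) with its top at 17.9 mm, which matches the expected 18 mm.

```bash
python3 -m inch '10 -4.7 50 0 0 0;0 0 55 0 0 0;0 0 55 0 0 0;0 0 40 0 0 0;0 0 12 0 0 0;0 0 7 0 0 0;0 0 0 0 0 0;0 0 0 0 0 0'
python3 -m inch '0 0 0 0 0 0;0 0 0 0 0 0;0 0 0 0 0 0;0 0 0 0 0 0;0 0 0 0 0 0;0 0 0 0 0 0' 40 30
```

```text
time_s: 3.82
tool_pos: [385.6, -281.4, 18.9]
tool_rot: [-0.002, 1.0, -0.001, 0.001]
wrist_force: [-0.2, -1.5, 0.8]
gripper_width: 0.799
grip_force: 0.0
time_s: 4.58
tool_pos: [384.9, -280.8, 18.1]
tool_rot: [-0.002, 1.0, -0.0, 0.0]
wrist_force: [0.0, 1.2, 6.3]
gripper_width: 0.565
grip_force: 30.0
```

```bash
python3 -m inch '0 0 -30 0 0 0;0 0 -54 0 0 0;0 0 -54 0 0 0.157;0 0 -54 0 0 0.157;0 0 -26 0 0 0.157;-46 -7 0 0 0 0;-46 -7 0 0 0 0;-46 -7 0 0 0 0;-46 -7 0 0 0 0;-46 -7 0 0 0 0;0 0 0 0 0 0;0 0 0 0 0 0'
python3 -m inch '0 0 0 0 0 0;0 0 0 0 0 0'
cat > fit.py <<'E'
from w import *
s,im=wrist();n=sys.argv[1];t=float(sys.argv[2]);pickle.dump(im,open(f"pics/{n}.pkl","wb"));cv2.imwrite(f"pics/{n}.png",im["color"][:,:,::-1])
print(s["tool_pos"].round(1),s["tool_rot"].round(3),s["wrist_force"].round(1))
x,y,z=s["tool_pos"];C=cloud(im)
m=(np.hypot(C[...,0]-x,C[...,1]-y)<40)&(im["range_z"]>0)
h=C[m][:,2];print("z hist",[(int(b),int(c)) for c,b in zip(*np.histogram(h,np.arange(0,260,4))) if c>40])
try: print("tip",blob(im,566,-411,86,97,22,91))
except Exception as e: print(e)
E
python3 fit.py wS 18
```

```text
time_s: 6.08
tool_pos: [573.5, -414.7, 234.7]
tool_rot: [0.231, 0.973, 0.001, -0.001]
wrist_force: [-0.3, -0.1, -1.2]
gripper_width: 0.57
grip_force: 30.0
time_s: 6.32
tool_pos: [573.7, -414.9, 236.2]
tool_rot: [0.231, 0.973, -0.0, -0.0]
wrist_force: [-0.0, -0.1, -1.4]
gripper_width: 0.567
grip_force: 30.0
[ 573.7 -414.9  236.2] [ 0.231  0.973 -0.    -0.   ] [-0.  -0.1 -1.4]
z hist [(12, 1404), (16, 725), (44, 1394), (48, 119), (72, 54), (88, 144), (92, 316), (220, 419), (224, 556), (228, 593), (232, 4203), (236, 2544), (240, 295), (244, 338), (248, 322), (252, 354)]
tip (array([ 566.7, -413.5]), array([19.8, 20.3]), np.float64(92.7), 469)
```

View pics/wS.png

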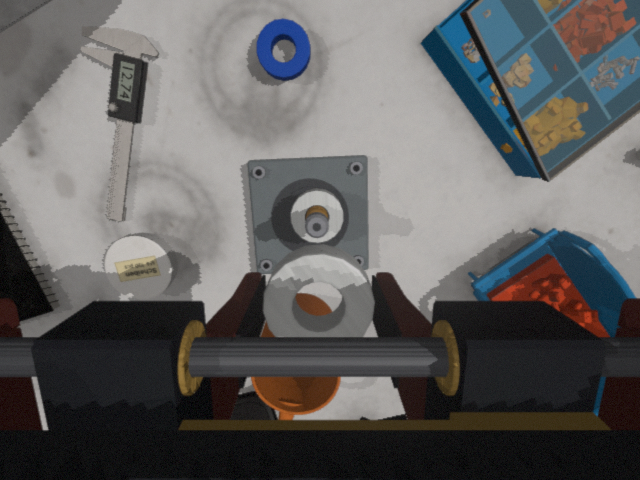

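Held ring: the top face is seen at about (320,300), with the bore at (320,308). The nose is at (317,222), in clear view. I'll fit the ring centre relative to the TCP by a circle fit.

```bash
cat > ring.py <<'E'
from w import *
from scipy.optimize import least_squares
im=pickle.load(open(f"pics/{sys.argv[1]}.pkl","rb"));pos=np.array(eval(sys.argv[2]));zt=float(sys.argv[3])
Rt=Ro.from_quat([.231,.973,0,0]).as_matrix()
C=cloud(im);L=(C-pos)@Rt     # tool coords
hsv=cv2.cvtColor(im["color"],cv2.COLOR_RGB2HSV)
m=(abs(L[...,2]-zt)<4)&(np.hypot(L[...,0],L[...,1])<32)&(hsv[...,1]<40)&(hsv[...,2]>90)&(im["range_z"]>0)
m=cv2.morphologyEx(m.astype(np.uint8),cv2.MORPH_OPEN,np.ones((3,3)))
print("n",m.sum(),"ztool med",np.median(L[...,2][m>0]).round(2))
cs,hi=cv2.findContours(m,cv2.RETR_CCOMP,cv2.CHAIN_APPROX_NONE)
for c,h in zip(cs,hi[0]):
    if len(c)<40: continue
    p=c.reshape(-1,2); w=np.array([(ray(im,u,v,pos[2]-zt)-pos)@Rt for u,v in p])[:,:2]
    print("hole" if h[3]>=0 else "outer",len(c),"x",w[:,0].min().round(1),w[:,0].max().round(1),"y",w[:,1].min().round(1),w[:,1].max().round(1))
    R=11.5 if h[3]>=0 else 25
    k=np.ones(len(w),bool)
    r=least_squares(lambda q:np.hypot(w[:,0]-q[0],w[:,1]-q[1])-R,[0,0],loss="soft_l1",f_scale=.4);print(" centre tool",r.x.round(2),"rms",np.sqrt(np.mean(r.fun**2)).round(2))
o=im["color"][:,:,::-1].copy();cv2.drawContours(o,cs,-1,(0,255,0),1);cv2.imwrite(f"pics/{sys.argv[1]}r.png",cv2.resize(o[230:370,230:410],None,fx=4,fy=4,interpolation=0))
# nose tip top disc by depth at z>90
C2=C;mm=((np.hypot(C[...,0]-566,C[...,1]+412)<20)&(C[...,2]>84)&(C[...,2]<98)).astype(np.uint8)
c=cv2.convexHull(cv2.findNonZero(mm)).reshape(-1,2);w=np.array([ray(im,u,v,90)[:2] for u,v in c])
r=least_squares(lambda q:np.hypot(w[:,0]-q[0],w[:,1]-q[1])-10,[566,-412],loss="soft_l1",f_scale=.4)
print("arbor",r.x.round(2),np.sqrt(np.mean(r.fun**2)).round(2),"in tool",((np.append(r.x,pos[2])-pos)@Rt)[:2].round(2))
E
python3 ring.py wS '[573.7,-414.9,236.2]' 0
```

```text
n 5819 ztool med 0.37
outer 322 x -14.4 25.1 y -24.6 23.3
 centre tool [ 0.53 -0.79] rms 3.89
hole 152 x -12.4 12.7 y -12.7 11.4
 centre tool [-0.29 -0.71] rms 0.49
arbor [ 566.71 -413.64] 0.23 in tool [ 6.81 -2.01]
```

View pics/wSr.png

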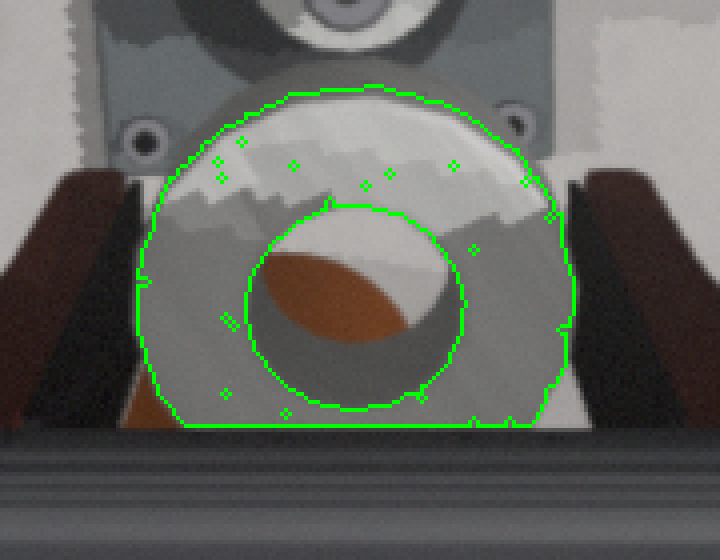

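The contours trace the bore and outer rim cleanly. The ring centre is at about (-0.25,-0.75) in tool axes and the arbor at (6.8,-2.0). So I shift by +7, -1.2, lower to just above the nose and check through the bore.

```bash
python3 -m inch '7 -1.2 30 0 0 0;0 0 45 0 0 0;0 0 35 0 0 0;0 0 8 0 0 0;0 0 0 0 0 0;0 0 0 0 0 0;0 0 0 0 0 0'
python3 fit.py wT 18
python3 - <<'E'
import cv2
i=cv2.imread("pics/wT.png");cv2.imwrite("pics/wTc.png",cv2.resize(i[230:370,230:410],None,fx=4,fy=4,interpolation=0))
E
```

```text
time_s: 7.25
tool_pos: [568.5, -414.0, 119.4]
tool_rot: [0.231, 0.973, -0.001, 0.001]
wrist_force: [-0.6, 1.0, -0.4]
gripper_width: 0.568
grip_force: 30.0
[ 568.5 -414.   119.4] [ 0.231  0.973 -0.001  0.001] [-0.6  1.  -0.4]
z hist [(12, 2627), (16, 1165), (24, 44), (28, 63), (32, 59), (36, 64), (40, 69), (44, 1717), (48, 94), (56, 45), (88, 75), (92, 330), (100, 87), (104, 456), (108, 559), (112, 623), (116, 5967), (120, 708), (124, 317), (128, 324), (132, 328), (136, 348), (140, 373), (144, 397), (148, 434), (152, 444), (156, 506), (160, 631), (164, 406), (168, 214), (172, 312), (176, 353), (180, 389), (184, 437), (188, 585), (192, 688), (196, 1752), (200, 9755), (204, 1885), (208, 5271), (212, 2617), (216, 3119), (220, 9218), (224, 7155)]
tip (array([ 571.3, -416.2]), array([ 8.9, 16.2]), np.float64(92.9), 401)
```

View pics/wTc.png

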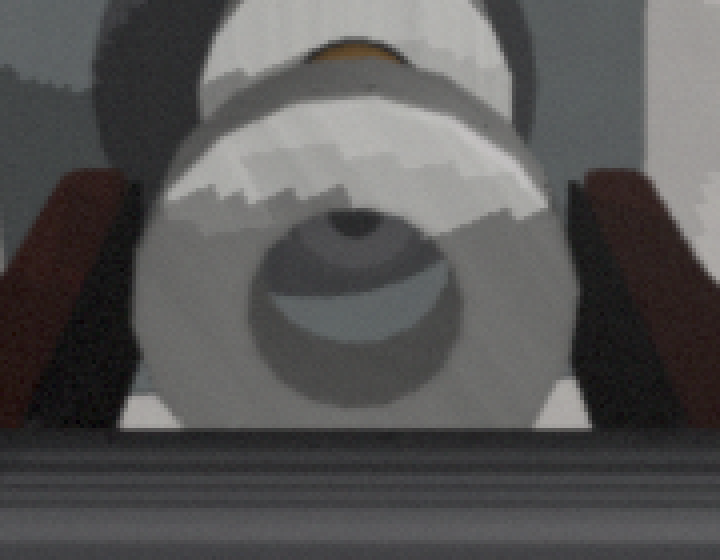

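In the crop the nose dimple is at (355,213) and the bore centre at (355,308). That means they are aligned laterally, with about 0.5 mm to go along tool x. I'll descend gently and watch the force.

```bash
python3 -m inch '0.5 0 3 0 0 0;0 0 2 0 0 0;0 0 1.5 0 0 0;0 0 1.5 0 0 0;0 0 1.5 0 0 0;0 0 1.5 0 0 0;0 0 1.5 0 0 0;0 0 0 0 0 0;0 0 0 0 0 0'
python3 -m inch '0 0 1.5 0 0 0;0 0 1.5 0 0 0;0 0 1 0 0 0;0 0 0 0 0 0;0 0 0 0 0 0'
```

```text
time_s: 8.43
tool_pos: [567.2, -413.1, 105.2]
tool_rot: [0.231, 0.973, -0.0, -0.0]
wrist_force: [-0.7, -0.1, -0.7]
gripper_width: 0.569
grip_force: 30.0
time_s: 9.05
tool_pos: [567.2, -413.1, 101.2]
tool_rot: [0.231, 0.973, -0.0, -0.0]
wrist_force: [-0.0, 0.3, -1.4]
gripper_width: 0.566
grip_force: 30.0
```

It is threaded with no contact (underside at about 83 mm, below the nose). Next I'll press down past the upper pads in small steps.

```bash
for i in 1; do python3 -m inch '0 0 2 0 0 0;0 0 2 0 0 0;0 0 2 0 0 0;0 0 1 0 0 0;0 0 0 0 0 0'; done
python3 -m inch '0 0 1 0 0 0;0 0 1 0 0 0;0 0 1 0 0 0;0 0 0 0 0 0'
python3 -m inch '0 0 1 0 0 0;0 0 1 0 0 0;0 0 1 0 0 0;0 0 0 0 0 0'
```

```text
time_s: 9.68
tool_pos: [567.1, -413.0, 94.0]
tool_rot: [0.231, 0.973, 0.0, -0.0]
wrist_force: [0.1, 0.0, -0.1]
gripper_width: 0.569
grip_force: 30.0
time_s: 10.18
tool_pos: [567.1, -413.2, 91.6]
tool_rot: [0.231, 0.973, -0.0, 0.0]
wrist_force: [-3.1, 1.2, 4.1]
gripper_width: 0.566
grip_force: 30.0
time_s: 10.68
tool_pos: [567.2, -413.2, 87.9]
tool_rot: [0.231, 0.973, -0.0, -0.0]
wrist_force: [-0.5, -0.6, 1.9]
gripper_width: 0.57
grip_force: 30.0
```

```bash
python3 -m inch '0 0 1.5 0 0 0;0 0 1.5 0 0 0;0 0 1.5 0 0 0;0 0 1.5 0 0 0;0 0 1.5 0 0 0;0 0 0 0 0 0'
python3 -m inch '0 0 1 0 0 0;0 0 1 0 0 0;0 0 1 0 0 0;0 0 1 0 0 0;0 0 1 0 0 0;0 0 0 0 0 0'
python3 -m inch '0 0 1 0 0 0;0 0 1 0 0 0;0 0 1 0 0 0;0 0 1 0 0 0;0 0 1 0 0 0;0 0 0 0 0 0'
```

```text
time_s: 11.42
tool_pos: [567.0, -413.0, 80.2]
tool_rot: [0.231, 0.973, 0.0, -0.0]
wrist_force: [0.2, -0.6, -0.5]
gripper_width: 0.566
grip_force: 30.0
time_s: 12.18
tool_pos: [567.1, -413.1, 76.0]
tool_rot: [0.231, 0.973, -0.0, -0.0]
wrist_force: [-1.7, 0.5, 5.7]
gripper_width: 0.568
grip_force: 30.0
time_s: 12.92
tool_pos: [567.1, -413.1, 70.6]
tool_rot: [0.231, 0.973, -0.0, -0.0]
wrist_force: [-1.8, -0.2, 3.0]
gripper_width: 0.569
grip_force: 30.0
```

```bash
python3 -m inch '0 0 1 0 0 0;0 0 1 0 0 0;0 0 1 0 0 0;0 0 1 0 0 0;0 0 0 0 0 0'
python3 -m inch '0 0 0.7 0 0 0;0 0 0.5 0 0 0;0 0 0 0 0 0'
python3 -m inch '0 0 0.5 0 0 0;0 0 0.5 0 0 0;0 0 0 0 0 0'
```

```text
time_s: 13.55
tool_pos: [567.2, -413.0, 66.4]
tool_rot: [0.231, 0.973, 0.0, -0.0]
wrist_force: [-0.4, -0.8, 1.1]
gripper_width: 0.568
grip_force: 30.0
time_s: 13.92
tool_pos: [567.2, -413.1, 65.4]
tool_rot: [0.231, 0.973, -0.0, -0.0]
wrist_force: [-0.1, 0.2, 2.4]
gripper_width: 0.57
grip_force: 30.0
time_s: 14.3
tool_pos: [567.3, -413.2, 65.1]
tool_rot: [0.231, 0.973, -0.0, 0.0]
wrist_force: [-1.1, 0.4, 6.0]
gripper_width: 0.565
grip_force: 30.0
```

The force rises as the TCP stops at 65.1, so it is seated. One more light press to confirm, then release and back off.

```bash
python3 -m inch '0 0 0.6 0 0 0;0 0 0 0 0 0'
python3 -m inch '0 0 -1 0 0 0;0 0 0 0 0 0;0 0 0 0 0 0;0 0 0 0 0 0;0 0 0 0 0 0' 66
python3 -m inch '0 0 -20 0 0 0;0 0 -45 0 0 0;0 0 -50 0 0 0;-10 0 -55 0 0 0;0 0 0 0 0 0;0 0 0 0 0 0;0 0 0 0 0 0'
python3 fit.py wU 18
python3 - <<'E'
from w import *
im=pickle.load(open("pics/wU.pkl","rb"))
print("ring top",blob(im,567,-413,58,71,35,65))
cv2.imwrite("pics/wUc.png",cv2.resize(im["color"][130:330,220:430,::-1],None,fx=3,fy=3))
E
```

```text
time_s: 14.55
tool_pos: [567.3, -413.2, 65.0]
tool_rot: [0.231, 0.973, -0.0, 0.0]
wrist_force: [-2.5, 1.2, 10.3]
gripper_width: 0.566
grip_force: 30.0
time_s: 15.18
tool_pos: [567.1, -413.0, 64.7]
tool_rot: [0.231, 0.973, 0.0, -0.0]
wrist_force: [-0.1, 0.6, -0.0]
gripper_width: 0.75
grip_force: 0.0
time_s: 16.05
tool_pos: [575.1, -416.7, 233.4]
tool_rot: [0.231, 0.973, 0.001, -0.001]
wrist_force: [0.6, 0.3, -0.1]
gripper_width: 0.752
grip_force: 0.0
[ 575.1 -416.7  233.4] [ 0.231  0.973  0.001 -0.001] [ 0.6  0.3 -0.1]
z hist [(12, 1494), (16, 665), (44, 54), (60, 254), (64, 1534), (72, 55), (88, 141), (92, 328), (220, 213), (224, 219), (228, 250), (232, 267), (236, 288), (240, 329), (244, 287), (248, 329), (252, 314)]
tip (array([ 566.8, -413.5]), array([19.7, 20.2]), np.float64(92.6), 476)
ring top (array([ 567.1, -413.5]), array([49.1, 49.7]), np.float64(64.9), 1802)
```

View pics/wUc.png

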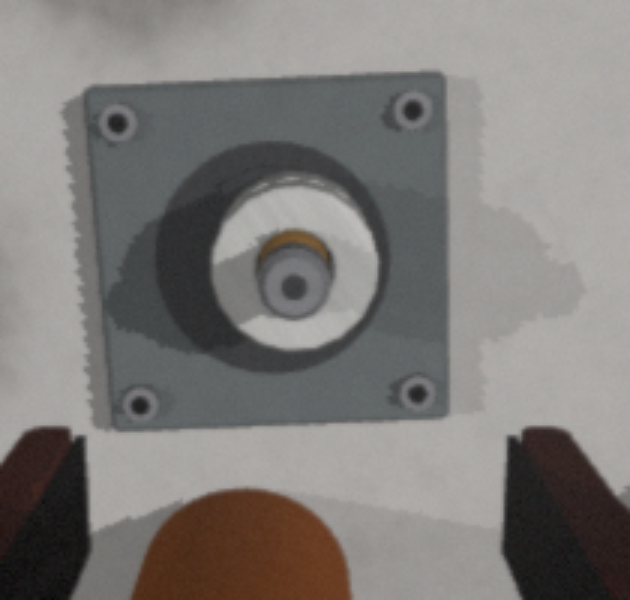

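The crop shows spacer_18 sitting evenly on the thick one, with its top measured at 64.9 mm (expected 65) and its ring centred at (297,262). Next is the thin spacer.

```bash
python3 -m inch '36.7 39.1 0 0 0 0;36.7 39.1 0 0 0 0;36.7 39.1 0 0 0 0;36.7 39.1 0 0 0 0;36.7 39.1 0 0 0 0;36.7 39.1 0 0 0 0;36.7 39.1 0 0 0 0;36.7 39.1 0 0 0 0;36.7 39.1 0 0 0 0;36.7 39.1 0 0 0 0;0 0 0 0 0 0.175;0 0 0 0 0 0.175'
python3 -m inch '0 0 0 0 0 0.175;0 0 0 0 0 0;0 0 0 0 0 0;0 0 0 0 0 0' 70
python3 - <<'E'
from w import *
s,im=wrist();print(s["tool_pos"],s["tool_rot"],s["qpos"][5])
c,*r=blob(im,423,99,9,15,35,12);print(c,r)
R=Ro.from_quat(s["tool_rot"]).as_matrix();print("delta tool",R.T@(np.array([c[0],c[1],16.5])-s["tool_pos"]))
E
```

```text
time_s: 17.6
tool_pos: [423.1, 97.6, 234.0]
tool_rot: [0.399, 0.917, -0.001, -0.001]
wrist_force: [-0.2, -0.5, 0.3]
gripper_width: 0.754
grip_force: 0.0
time_s: 18.1
tool_pos: [424.2, 96.6, 234.6]
tool_rot: [0.475, 0.88, -0.0, -0.0]
wrist_force: [-0.8, -0.1, -0.1]
gripper_width: 0.796
grip_force: 0.0
[424.18104608  96.63628582 234.64386801] [ 4.75084306e-01  8.79940232e-01 -1.95782040e-04 -2.26766760e-04] -0.5156078050782389
[423.2  98.7] [array([48.9, 49.3]), np.float64(11.8), 1395]
delta tool [  2.21716907   0.43405296 218.14413647]
```

```bash
python3 -m inch '2.2 0.4 50 0 0 0;0 0 55 0 0 0;0 0 55 0 0 0;0 0 40 0 0 0;0 0 12 0 0 0;0 0 6 0 0 0;0 0 0 0 0 0;0 0 0 0 0 0'
python3 -m inch '0 0 0 0 0 0;0 0 0 0 0 0;0 0 0 0 0 0;0 0 0 0 0 0;0 0 0 0 0 0;0 0 0 0 0 0' 40 30
```

```text
time_s: 19.15
tool_pos: [424.5, 98.9, 18.0]
tool_rot: [0.476, 0.88, 0.001, 0.001]
wrist_force: [-0.2, 1.0, -0.1]
gripper_width: 0.798
grip_force: 0.0
time_s: 19.9
tool_pos: [423.8, 98.8, 17.2]
tool_rot: [0.476, 0.88, 0.0, 0.0]
wrist_force: [-1.5, -0.5, 6.4]
gripper_width: 0.567
grip_force: 30.0
```

```bash
python3 -m inch '0 0 -30 0 0 0;0 0 -54 0 0 0;0 0 -54 0 0 -0.175;0 0 -54 0 0 -0.175;0 0 -25 0 0 -0.175;-36.7 -39.1 0 0 0 0;-36.7 -39.1 0 0 0 0;-36.7 -39.1 0 0 0 0;-36.7 -39.1 0 0 0 0;-36.7 -39.1 0 0 0 0;-36.7 -39.1 0 0 0 0;-36.7 -39.1 0 0 0 0'
python3 -m inch '-36.7 -39.1 0 0 0 0;-36.7 -39.1 0 0 0 0;-36.7 -39.1 0 0 0 0;0 0 0 0 0 0;0 0 0 0 0 0;0 0 0 0 0 0'
python3 - <<'E'
from w import *
s,im=wrist();pickle.dump(im,open("pics/wV.pkl","wb"));print("POS",[round(float(a),1) for a in s["tool_pos"]],s["tool_rot"].round(3))
import subprocess
p=[round(float(a),1) for a in s["tool_pos"]];print(subprocess.run(["python3","ring.py","wV",str(p),"5"],capture_output=True,text=True).stdout)
E
```

```text
time_s: 21.4
tool_pos: [529.6, -262.8, 233.4]
tool_rot: [0.231, 0.973, 0.0, -0.0]
wrist_force: [0.8, -0.1, -0.9]
gripper_width: 0.562
grip_force: 30.0
time_s: 22.15
tool_pos: [574.9, -413.9, 233.8]
tool_rot: [0.231, 0.973, 0.0, -0.001]
wrist_force: [-0.5, 0.8, -0.6]
gripper_width: 0.561
grip_force: 30.0
POS [574.9, -413.9, 233.8] [ 0.231  0.973  0.    -0.001]
n 6063 ztool med 5.51
outer 304 x -17.1 25.6 y -24.8 23.2
 centre tool [ 1.35 -0.64] rms 2.54
hole 150 x -11.5 12.3 y -12.6 12.2
 centre tool [ 0.44 -0.67] rms 0.48
arbor [ 566.75 -413.46] 0.21 in tool [ 7.48 -3.27]
```

The held thin spacer is about 0.7 mm further along tool x than the first one was. The arbor reads (566.75,-413.5), the same as before. I'll shift by +6.8, -2.75 and lower gently.

```bash
python3 -m inch '6.8 -2.75 30 0 0 0;0 0 45 0 0 0;0 0 33 0 0 0;0 0 8 0 0 0;0 0 2 0 0 0;0 0 0 0 0 0;0 0 0 0 0 0'
python3 -m inch '0 0 1.5 0 0 0;0 0 1.5 0 0 0;0 0 1.5 0 0 0;0 0 1.5 0 0 0;0 0 0 0 0 0;0 0 0 0 0 0'
python3 -m inch '0 0 1.5 0 0 0;0 0 1.5 0 0 0;0 0 1.5 0 0 0;0 0 1.5 0 0 0;0 0 0 0 0 0;0 0 0 0 0 0'
```

```text
time_s: 23.08
tool_pos: [568.7, -415.6, 117.5]
tool_rot: [0.231, 0.973, -0.001, 0.001]
wrist_force: [0.6, -0.4, -1.5]
gripper_width: 0.562
grip_force: 30.0
time_s: 23.82
tool_pos: [567.9, -414.9, 109.9]
tool_rot: [0.231, 0.973, -0.0, -0.0]
wrist_force: [-0.0, -0.5, -0.9]
gripper_width: 0.563
grip_force: 30.0
time_s: 24.58
tool_pos: [567.9, -414.9, 103.9]
tool_rot: [0.231, 0.973, -0.0, -0.0]
wrist_force: [-0.2, -0.1, -1.6]
gripper_width: 0.565
grip_force: 30.0
```

It settled 1.5 mm off in y because the pose was still settling in the last reading. I'll correct that, then continue down.

```bash
python3 -m inch '0.5 0.6 0 0 0 0;0.4 0.5 0 0 0 0;0 0 0 0 0 0;0 0 0 0 0 0'
python3 -m inch '0 0 1.5 0 0 0;0 0 1.5 0 0 0;0 0 1.5 0 0 0;0 0 1.5 0 0 0;0 0 1.5 0 0 0;0 0 1.5 0 0 0;0 0 0 0 0 0'
python3 -m inch '0 0 1 0 0 0;0 0 1 0 0 0;0 0 1 0 0 0;0 0 1 0 0 0;0 0 0 0 0 0'
```

```text
time_s: 25.08
tool_pos: [567.6, -413.6, 103.9]
tool_rot: [0.231, 0.973, -0.0, 0.0]
wrist_force: [-0.2, 0.4, -0.5]
gripper_width: 0.563
grip_force: 30.0
time_s: 25.95
tool_pos: [567.5, -413.5, 94.7]
tool_rot: [0.231, 0.973, 0.0, -0.0]
wrist_force: [0.1, -0.2, -0.8]
gripper_width: 0.564
grip_force: 30.0
time_s: 26.58
tool_pos: [567.6, -413.6, 91.2]
tool_rot: [0.231, 0.973, -0.0, 0.0]
wrist_force: [-0.7, -0.2, 1.9]
gripper_width: 0.563
grip_force: 30.0
```

```bash
python3 -m inch '0 0 1 0 0 0;0 0 1 0 0 0;0 0 1 0 0 0;0 0 1 0 0 0;0 0 0 0 0 0'
python3 -m inch '0 0 1 0 0 0;0 0 1 0 0 0;0 0 1 0 0 0;0 0 0.5 0 0 0;0 0 0 0 0 0'
python3 -m inch '0 0 0.5 0 0 0;0 0 0.5 0 0 0;0 0 0.5 0 0 0;0 0 0 0 0 0'
```

```text
time_s: 27.2
tool_pos: [567.7, -413.7, 87.0]
tool_rot: [0.231, 0.973, -0.0, 0.0]
wrist_force: [-1.4, 0.3, 3.8]
gripper_width: 0.562
grip_force: 30.0
time_s: 27.82
tool_pos: [567.6, -413.5, 83.2]
tool_rot: [0.231, 0.973, -0.0, -0.0]
wrist_force: [-0.9, 0.6, 2.0]
gripper_width: 0.568
grip_force: 30.0
time_s: 28.32
tool_pos: [567.7, -413.6, 82.3]
tool_rot: [0.231, 0.973, -0.0, 0.0]
wrist_force: [-1.4, 0.8, 5.9]
gripper_width: 0.565
grip_force: 30.0
```

Seating shows again at TCP 82.3 (expected 82.2). I'll give one light confirming press, release, withdraw and check.

```bash
python3 -m inch '0 0 0.6 0 0 0;0 0 0.3 0 0 0;0 0 0 0 0 0'
python3 -m inch '0 0 -1 0 0 0;0 0 0 0 0 0;0 0 0 0 0 0;0 0 0 0 0 0;0 0 0 0 0 0' 66
python3 -m inch '0 0 -20 0 0 0;0 0 -40 0 0 0;0 0 -45 0 0 0;-10 0 -48 0 0 0;0 0 0 0 0 0;0 0 0 0 0 0;0 0 0 0 0 0;0 0 0 0 0 0'
python3 fit.py wX 12
python3 - <<'E'
from w import *
im=pickle.load(open("pics/wX.pkl","rb"))
print("ring top",blob(im,567,-413,72,83,35,77))
C=cloud(im);m=(np.hypot(C[...,0]-567,C[...,1]+413)<24)&(np.hypot(C[...,0]-567,C[...,1]+413)>14)&(C[...,2]>60);p=C[m];A=np.c_[p[:,:2]-[567,-413],np.ones(len(p))];print("plane",np.linalg.lstsq(A,p[:,2],rcond=None)[0])
cv2.imwrite("pics/wXc.png",cv2.resize(im["color"][130:330,220:430,::-1],None,fx=3,fy=3))
E
```

```text
time_s: 28.7
tool_pos: [567.7, -413.6, 82.1]
tool_rot: [0.231, 0.973, -0.0, 0.0]
wrist_force: [-2.4, 2.0, 9.6]
gripper_width: 0.561
grip_force: 30.0
time_s: 29.32
tool_pos: [567.6, -413.5, 81.8]
tool_rot: [0.231, 0.973, 0.0, -0.0]
wrist_force: [0.0, 0.5, -0.1]
gripper_width: 0.751
grip_force: 0.0
time_s: 30.32
tool_pos: [575.8, -417.4, 233.5]
tool_rot: [0.231, 0.973, 0.001, -0.001]
wrist_force: [0.5, -0.4, -0.3]
gripper_width: 0.751
grip_force: 0.0
[ 575.8 -417.4  233.5] [ 0.231  0.973  0.001 -0.001] [ 0.5 -0.4 -0.3]
z hist [(12, 1319), (16, 597), (44, 44), (72, 348), (76, 1740), (88, 160), (92, 312), (220, 206), (224, 221), (228, 257), (232, 271), (236, 286), (240, 329), (244, 295), (248, 313), (252, 312)]
tip (array([ 566.7, -413.6]), array([19.6, 20.3]), np.float64(92.6), 477)
ring top (array([ 567. , -413.6]), array([49. , 49.4]), np.float64(76.8), 2072)
plane [ -6.12319713   3.17942813 217.95640723]
```

View pics/wXc.png

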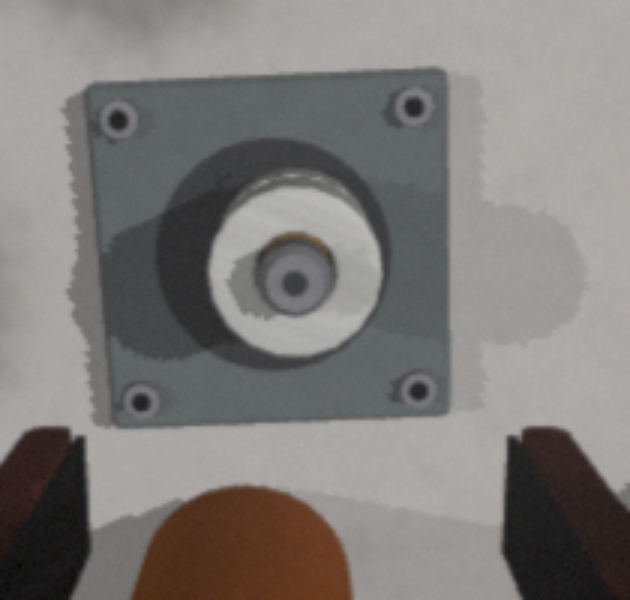

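The crop shows the thin spacer flat on the stack, centred at (296,270), with its top at 76.8 mm (expected 77). The gripper is clear of it, so I'll hand the job in.

```bash
python3 -c "
from rig import env
print(env.close_job())"
```

```text
the job is handed in; nothing more can be done
None
```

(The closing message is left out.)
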